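Turn the castle nut on to the next slot

TASK

One of the two wire-guide roller stands on the bench has a castle nut (slotted crown) on a cross-drilled spindle, and no slot lines up with the hole yet. Tighten that nut, clockwise seen from above, just to the next slot that lines up with the cross hole, so that a split pin could be pushed through; leave the plain hex nut on the other stand as it is, and let go.

Things in the scene. Friction and masses are not known exactly. Their poses are not given: they have to be found in the camera images.
- castle_nut (a joint): castle nut's turn on its upright spindle, rad, growing clockwise seen from above (tightening). 0: the slot before is on the hole; pi/3 (1.047): the next slot is on the hole, the wanted setting. Starts at 0.2 to 0.65. It stays where left (friction 0.15 N m) and does not rise; 1.35 is too far
- castle_nut_mid (a point): centre of its steel hexagon: 46 mm across flats, 28 tall, on a washer (diameter 52) over a roller (60) and fixed foot (84); this point is 57 mm above the bench. On it a crown 12 tall, diameter 41, six slots 10 wide, one over each flat; spindle (diameter 25) ends 28 above this point. Axes turn with the nut: z up, x square to two opposite flats and along two opposite slots
- cross_hole (a point): centre of the 4 mm cross hole in the castle nut's spindle, on the spindle axis, 19 mm above the hexagon's centre, at slot height. x runs along the hole, z up. A dark line across the spindle's end face runs along the hole too
- plain_nut (a joint): turn of the other stand's nut, rad, clockwise from above positive: a plain hexagon 46 mm across flats, 28 mm tall, without slots, on an undrilled spindle; the stand is otherwise equal. Starts at -0.1 to 0.1; leave it. (Round the stands all is low, but a lamp hood hangs 260 mm above the bench at the back right, x over 0.57 and y under -0.36: keep the hand and wrist clear of it)
Not all that is in view belongs to the job. Leave any turquoise look-alike of the part that bears castle_nut alone.

How it is judged:
By the outcome, as a careful person would: the job done as asked, in the order asked, and still so for the second after the job is handed in, with the robot touching nothing.
It also fails if it takes over 29 s, if anything falls off the work surface, if the arm or the gripper's body presses on something with over 40 N, if the wrist force passes 120 N, or if a joint passes its speed limit or range.

ROBOT

A 7-joint arm with a two-finger parallel gripper is mounted at the origin on a cart in front of the work surface, level with it; the furniture and walls round the work are solid. World frame = base frame: x ahead of the robot, y to its left, z up, the work surface at z = 0. Lengths are in m, angles in degrees, forces in N, time in s.
With the tool pointing down it reaches from about 0.4 to 0.85 m from the base axis. Payload 4.5 kg.
Tool frame: the origin (TCP) lies midway between the tips of the shut fingers; the grasp point (between the pads) lies manip.grasp_offset behind it (manip.grasp_offset is the distance from the TCP to the grasp point, in m); z points along the fingers, x is the direction in which the jaws open and shut, and the axes are right-handed (so a half turn about z gives the same grasp; the last joint's range is limited). The gripper opens to 85 mm and grips with 20 to 120 N. Pads are 22 mm wide; open, the fingers measure 114 mm over their backs; the gripper's body (76 mm by 85 mm) begins 54 mm behind the grasp point. The pads swing forward as they close: fully open they stand 13 mm farther back than shut.
Start: joints at [-66.933, 39.483, -11.15, 89.685, 9.013, 51.709, -12.324], TCP at [0.225, 0.583, 0.231] pointing down, gripper open.
Joint ranges: [-172.22, 172.22], [-26.19, 119.32], [-84.43, 86.54], [7.71, 146.69], [-57.33, 237.33], [2.42, 119.75], [-152.13, 152.13]. Speed limits (degrees/s): [147.25, 147.25, 180, 180, 180, 180, 180].

INTERFACE

Orientations are given as a 3x3 rotation matrix whose columns are the frame's x, y, z axes.
In Python, from workcell import manip gives the robot as it stands.
- The arm moves only by the shell command python3 -m inch 'ROWS' [FORCE]. ROWS is JSON, a list of rows, each an object of numbers: "tx", "ty", "tz": the shift along the tool's x, y, z in cm; "spin": the turn about the tool's z in degrees; "gripper": the finger opening in cm, from 0 to 8.54. A call has 1 to 20 rows; each row shifts and turns the commanded pose from where the row before left it, along the tool's axes as they then stand; what a row does not reach is not made up. A row lasts 1/8 s, in which the tool goes at most 62.5 mm and 10.7 degrees, less where a joint would pass 70% of its speed; a pose out of reach is approached as far as the arm can. A call is refused whole if a number of a shift passes 6.25 or a number of a turn 10.7, either way. A call with a gripper value outside its range is refused whole. The fingers move at their own pace and stop on an object; FORCE is the grip in N (left out, the last holds). Time passes only in rows, so rows that do not move let the fingers close. It gives the time, the measured TCP pose, the force and the opening at its end, in the units of the state.
- manip.state(): the state, without advancing time (a new reading comes with each control period).
- manip.read_camera(name): name is "scene" or "top" or "wrist"; returns the picture (420x560x3 uint8, blue, green, red); there is no depth.
- manip.camera_info(name): a dict with "K" (3x3 intrinsics, pixels), "rvec" (rotation vector, rad) and "tvec" (3), from world to camera coordinates, as OpenCV has them. Camera axes: x right, y down, z forward; pixel columns grow to the right and rows downward; lengths in m; the calibration is good to about 2 mm. A picture is of the moment at which its call begins: read the wrist's pose just before it. camera_info takes no time and is no camera call; for the wrist camera it gives the pose at the moment of the call.
- manip.sign_off(): hands the job in, once; it reports no verdict.
Trained networks look in the newest picture that a camera, given by its name, has taken for a name from the list of things; names that differ only in an ending like _2 or _b are one class to them, and where a whole thing is asked for, a point or a joint stands for the part that bears it (a point fixed in the world has none). Each returns a list of dicts, best first, with "confidence" (0 to 1); they miss things now and then, are a little off and sometimes report something else, mostly with a low value. They report only what shows in the picture. A call takes as long as a camera call. They do not tell look-alikes from the thing itself.
- manip.boxes_of(camera, query): "rect" ([centre column, centre row, width, height] in pixels, round what is visible of it).
The state is a dict: "clock": time; "joints": joint angles; "qd": joint speeds; "tau": joint torques, N m; "position": TCP position; "orientation": TCP orientation; "wrist_force": force on the tool from outside, world axes, zero at the start; "ft_torque": the same for the moment, N m; "width": opening from 0.0 (shut) to 1.0 (fully open).
Only numpy, scipy, OpenCV 4.12 (cv2) and the standard library are available. Lean on these libraries where they do the work, as an engineer would, in place of code of your own. Each camera call takes 0.05 s, during which the arm holds its last target. There are 200 camera calls.

## Working session

There is one attempt and no reset: what is moved stays moved. The work goes in short steps, Python scripts to look and compute and a shell command to move; the robot and the scene stay as the last step left them, time stands still between calls to the robot, and variables do not carry over. Pictures are saved under pics/ and viewed, about 8 in all and at most 12, crops included, and the job is handed in when it is done.

```bash
mkdir -p pics
cat > h.py <<'E'
import numpy as np, cv2
from workcell import manip
def cam(n):
    c=manip.camera_info(n); K=np.array(c["K"],float); R=cv2.Rodrigues(np.array(c["rvec"],float))[0]; t=np.array(c["tvec"],float).ravel(); return K,R,t
def ray(n,u,v,z):
    K,R,t=cam(n); d=R.T@np.linalg.inv(K)@[u,v,1]; o=-R.T@t; return o+d*(z-o[2])/d[2]
def proj(n,P):
    K,R,t=cam(n); p=(K@(R@np.atleast_2d(P).T+t[:,None])).T; return p[:,:2]/p[:,2:]
E
python3 - <<'E'
from h import *
ims=[]
for n in("scene","top"):
    im=manip.read_camera(n); cv2.imwrite(f"pics/{n}0.png",im)
    for q in("castle_nut","plain_nut","cross_hole"):
        for b in manip.boxes_of(n,q)[:4]:
            r=b["rect"]; print(n,q,np.round(r),round(b["confidence"],2),np.round(ray(n,r[0],r[1],.05),3))
print(manip.state()["clock"],manip.grasp_offset, np.round(np.array(manip.state()["orientation"]),2).tolist())
E
```

```text
scene castle_nut [328. 282.  18.  24.] 0.92 [ 0.528 -0.21   0.05 ]
scene castle_nut [417. 224.  19.  25.] 0.85 [ 0.801 -0.292  0.05 ]
scene plain_nut [196. 203.  22.  18.] 0.55 [0.553 0.205 0.05 ]
scene cross_hole [327. 292.  38.  47.] 0.85 [ 0.504 -0.223  0.05 ]
top castle_nut [370. 251.  21.  21.] 0.58 [ 0.522 -0.217  0.05 ]
top castle_nut [395. 151.  10.  20.] 0.5 [ 0.796 -0.292  0.05 ]
top castle_nut [367. 250.  34.  34.] 0.44 [ 0.524 -0.209  0.05 ]
top plain_nut [216. 244.  21.  21.] 0.61 [0.547 0.204 0.05 ]
top plain_nut [370. 252.  21.  21.] 0.53 [ 0.519 -0.217  0.05 ]
top cross_hole [393. 155.  27.  29.] 0.91 [ 0.785 -0.287  0.05 ]
top cross_hole [366. 252.  29.  32.] 0.71 [ 0.519 -0.206  0.05 ]
0.4 0.0187 [[0.36, 0.93, -0.0], [0.93, -0.36, -0.0], [-0.0, 0.0, -1.0]]
```

View pics/top0.png

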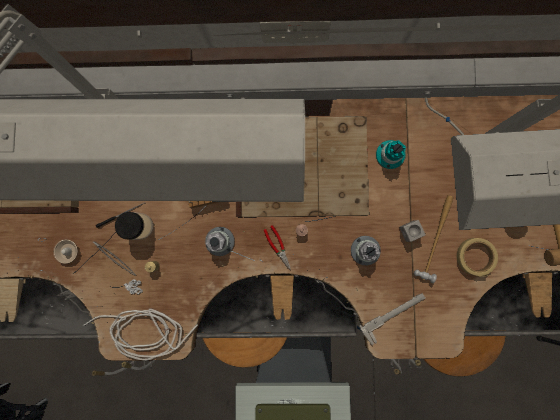

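View pics/scene0.png

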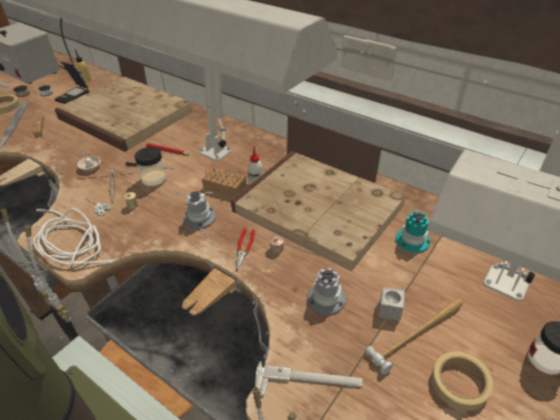

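Candidates: steel castle nut top(368,251)/scene(327,285); turquoise look-alike top(392,153)/scene(415,228), to be left alone; plain nut top(217,240)/scene(197,206). I choose the steel slotted one on the right and check it in a crop.

Run:
```python
from h import *
a=cv2.imread("pics/top0.png")[226:276,342:392]; b=cv2.imread("pics/scene0.png")[260:320,297:357]
cv2.imwrite("pics/c1.png",np.hstack([cv2.resize(a,(400,400),interpolation=2),cv2.resize(b,(400,400),interpolation=2)]))
s=manip.state();K,R,t=cam("wrist");Rt=np.array(s["orientation"]);c=-R.T@t
print("cam in tool",np.round(Rt.T@(c-s["position"]),3)); print("cam axes in tool",np.round(Rt.T@R.T,2).tolist(),K[0,0])
```

```text
cam in tool [-0.    -0.068 -0.142]
cam axes in tool [[1.0, -0.0, 0.0], [0.0, 0.96, 0.27], [-0.0, -0.27, 0.96]] 295.4054767797602
```

View pics/c1.png

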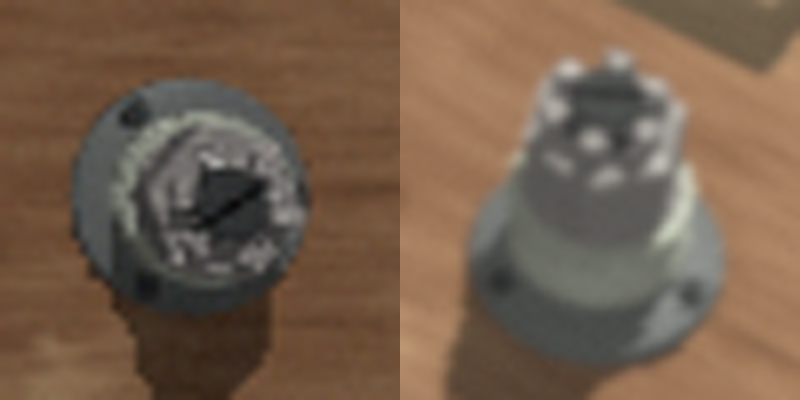

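The crop shows a slotted crown and a dark line on the spindle, with its top at about (370.5,251) in the top picture. This is the right stand, so I move over it.

```bash
python3 -m inch '[{"tx":-3.18,"ty":2.78},{"tx":-3.18,"ty":2.78},{"tx":-3.18,"ty":2.78},{"tx":-3.18,"ty":2.78},{"tx":-3.18,"ty":2.78},{"tx":-3.18,"ty":2.78},{"tx":-3.18,"ty":2.78},{"tx":-3.18,"ty":2.78},{"tx":-3.18,"ty":2.78},{"tx":-3.18,"ty":2.78},{"tx":-3.18,"ty":2.78},{"tx":-3.18,"ty":2.78},{"tx":-3.18,"ty":2.78},{"tx":-3.18,"ty":2.78},{"tx":-3.18,"ty":2.78},{"tx":-3.18,"ty":2.78},{"tx":-3.18,"ty":2.78},{"tx":-3.18,"ty":2.78},{"tx":-3.18,"ty":2.78},{"tx":-3.18,"ty":2.78}]' 60
python3 - <<'E'
from h import *
print(ray("top",370.5,251,.085)); im=manip.read_camera("wrist"); cv2.imwrite("pics/w1.png",im); s=manip.state(); print(s["clock"],s["position"],np.round(s["joints"],1),np.round(s["orientation"],3).tolist())
for p in([.52,-.213,.085],): print(proj("wrist",p))
for q in("castle_nut","cross_hole"): print([(np.round(b["rect"]),round(b["confidence"],2)) for b in manip.boxes_of("wrist",q)[:2]])
u,v=proj("wrist",[.52,-.213,.085])[0].astype(int); u0=max(u-70,0);v0=max(v-70,0);print(u0,v0)
cv2.imwrite("pics/w1c.png",cv2.resize(im[v0:v0+140,u0:u0+140],None,fx=4.2,fy=4.2,interpolation=2))
E
```

```text
[ 0.52273894 -0.21055108  0.085     ]
0.45 [0.22526338 0.58297561 0.2312485 ] [-66.9  39.5 -11.1  89.7   9.   51.7 -12.3] [[0.36, 0.933, -0.0], [0.933, -0.36, -0.0], [-0.0, -0.0, -1.0]]
[[-144.65505181  557.94682646]]
[]
[]
0 487schema error: expected keys tx, ty, tz, spin, gripper
Traceback (most recent call last):
cv2.error: OpenCV(4.12.0) /io/opencv/modules/imgproc/src/resize.cpp:4208: error: (-215:Assertion failed) !ssize.empty() in function 'resize'
```

```bash
python3 -m inch '[{"tx":-3.18,"ty":2.78,"tz":0,"spin":0,"gripper":8.5},{"tx":-3.18,"ty":2.78,"tz":0,"spin":0,"gripper":8.5},{"tx":-3.18,"ty":2.78,"tz":0,"spin":0,"gripper":8.5},{"tx":-3.18,"ty":2.78,"tz":0,"spin":0,"gripper":8.5},{"tx":-3.18,"ty":2.78,"tz":0,"spin":0,"gripper":8.5},{"tx":-3.18,"ty":2.78,"tz":0,"spin":0,"gripper":8.5},{"tx":-3.18,"ty":2.78,"tz":0,"spin":0,"gripper":8.5},{"tx":-3.18,"ty":2.78,"tz":0,"spin":0,"gripper":8.5},{"tx":-3.18,"ty":2.78,"tz":0,"spin":0,"gripper":8.5},{"tx":-3.18,"ty":2.78,"tz":0,"spin":0,"gripper":8.5},{"tx":-3.18,"ty":2.78,"tz":0,"spin":0,"gripper":8.5},{"tx":-3.18,"ty":2.78,"tz":0,"spin":0,"gripper":8.5},{"tx":-3.18,"ty":2.78,"tz":0,"spin":0,"gripper":8.5},{"tx":-3.18,"ty":2.78,"tz":0,"spin":0,"gripper":8.5},{"tx":-3.18,"ty":2.78,"tz":0,"spin":0,"gripper":8.5},{"tx":-3.18,"ty":2.78,"tz":0,"spin":0,"gripper":8.5},{"tx":-3.18,"ty":2.78,"tz":0,"spin":0,"gripper":8.5},{"tx":-3.18,"ty":2.78,"tz":0,"spin":0,"gripper":8.5},{"tx":-3.18,"ty":2.78,"tz":0,"spin":0,"gripper":8.5},{"tx":-3.18,"ty":2.78,"tz":0,"spin":0,"gripper":8.5}]' 60
python3 - <<'E'
from h import *
im=manip.read_camera("wrist"); cv2.imwrite("pics/w1.png",im); s=manip.state(); print(s["clock"],s["position"],np.round(s["joints"],1),np.round(s["orientation"],3).tolist())
u,v=proj("wrist",[.522,-.211,.085])[0].astype(int); u0=max(u-70,0);v0=max(v-70,0);print(u,v,u0,v0)
for q in("castle_nut","cross_hole"): print([(np.round(b["rect"]),round(b["confidence"],2)) for b in manip.boxes_of("wrist",q)[:2]])
cv2.imwrite("pics/w1c.png",cv2.resize(im[v0:v0+140,u0:u0+140],None,fx=4.2,fy=4.2,interpolation=2))
E
```

```text
clock: 3.05
position: [0.5151, -0.2121, 0.2315]
orientation: [[0.361, 0.933, 0.001], [0.933, -0.361, 0.0], [0.0, 0.0, -1.0]]
wrist_force: [0.0, 0.2, -0.6]
width: 0.999
3.1 [ 0.51649581 -0.21964681  0.23135117] [ 28.1  34.9 -16.4 101.   13.4  45.7  73.5] [[0.368, 0.93, 0.003], [0.93, -0.368, -0.006], [-0.004, 0.005, -1.0]]
287 196 217 126
[(array([279., 198.,  47.,  48.]), 0.97)]
[(array([278., 187.,  68.,  72.]), 0.79)]
```

View pics/w1c.png

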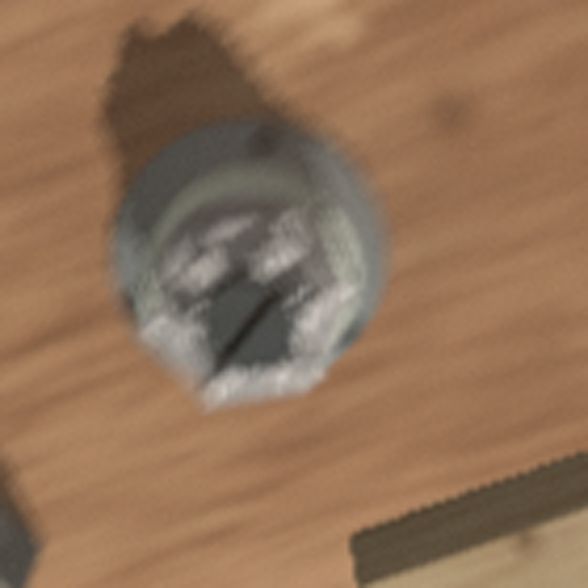

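The nut was seen in motion (blur), with the spindle end near (276,203). I let it settle and take a steady picture from lower.

```bash
python3 -m inch '[{"tx":0,"ty":0.5,"tz":2,"spin":0,"gripper":8.5},{"tx":0,"ty":0,"tz":2,"spin":0,"gripper":8.5},{"tx":0,"ty":0,"tz":0,"spin":0,"gripper":8.5},{"tx":0,"ty":0,"tz":0,"spin":0,"gripper":8.5},{"tx":0,"ty":0,"tz":0,"spin":0,"gripper":8.5}]' 60
python3 - <<'E'
from h import *
im=manip.read_camera("wrist"); cv2.imwrite("pics/w2.png",im); s=manip.state(); print(s["clock"],s["position"],np.round(s["qd"],2),np.round(s["orientation"],3).tolist())
# rectify: orthographic map at z=.085, 0.1mm*... world x right->col? cols = -y, rows = -x (as top cam)
c=ray("wrist",*proj("wrist",[.522,-.211,.085])[0],.085)
N=600;sc=.08/N
for z,nm in((.083,"r2.png"),):
    src=np.float32([[0,0],[N,0],[N,N],[0,N]]); W=[[.522+.04,-.211+.04,z],[.522+.04,-.211-.04,z],[.522-.04,-.211-.04,z],[.522-.04,-.211+.04,z]]
    H=cv2.getPerspectiveTransform(proj("wrist",W).astype(np.float32),src)
    cv2.imwrite("pics/"+nm,cv2.warpPerspective(im,H,(N,N),flags=cv2.INTER_CUBIC))
E
```

```text
clock: 3.82
position: [0.5199, -0.2123, 0.1922]
orientation: [[0.36, 0.933, 0.002], [0.933, -0.36, -0.0], [0.0, 0.002, -1.0]]
wrist_force: [-0.3, 0.0, 0.5]
width: 0.996
3.875 [ 0.51978781 -0.21240043  0.19211295] [ 0.18  0.27  0.15  0.05  0.04 -0.17  0.1 ] [[0.36, 0.933, 0.001], [0.933, -0.36, -0.0], [0.0, 0.002, -1.0]]
```

View pics/r2.png

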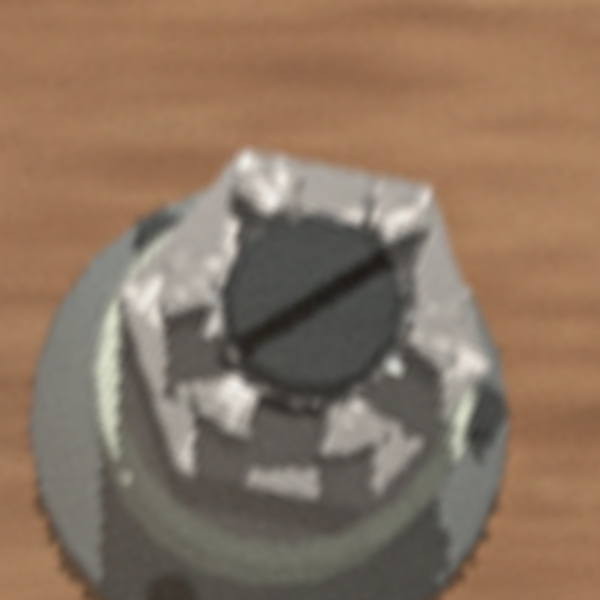

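The steady rectified picture shows the spindle centre at (313,302). The hole line runs at about 31° and the slots and flat normals at about 18° mod 60, so about 47° clockwise is needed. I refine the line angle, the centre and the flats numerically.

```bash
cat >> h.py <<'E'
def rect(im,cx,cy,z,N=600,half=.04):
    W=[[cx+half,cy+half,z],[cx+half,cy-half,z],[cx-half,cy-half,z],[cx-half,cy+half,z]]
    H=cv2.getPerspectiveTransform(proj("wrist",W).astype(np.float32),np.float32([[0,0],[N,0],[N,N],[0,N]]))
    return cv2.warpPerspective(im,H,(N,N),flags=cv2.INTER_CUBIC)
def line(im,cx,cy):  # yaw of dark line and spindle centre
    g=cv2.GaussianBlur(cv2.cvtColor(rect(im,cx,cy,.085),6),(0,0),2); 
    yy,xx=np.mgrid[:600,:600]; r=np.hypot(xx-300,yy-300)
    for k in range(1):
        m=(r<75); t=np.median(g[m])-14; d=m&(g<t)
        p=np.c_[xx[d],yy[d]].astype(np.float32); vx,vy,_,_=cv2.fitLine(p,cv2.DIST_HUBER,0,.01,.01).ravel()
    # yaw: dir world=( -vy, -vx)
    return np.degrees(np.arctan2(-vx,-vy))%180, len(p), p.mean(0), np.median(g[m]), t
E
python3 - <<'E'
from h import *
im=cv2.imread("pics/w2.png")
r=rect(im,.522,-.2125,.085); print(line(im,.522,-.2125))
r7=rect(im,.522,-.2125,.071)
cv2.imwrite("pics/r3.png",np.hstack([r,r7])[100:500,:][:, :1200][:, :].copy() if 0 else cv2.resize(np.hstack([r,r7]),(800,400)))
print([(np.round(b["rect"]),round(b["confidence"],2)) for q in("castle_nut_mid","cross_hole") for b in manip.boxes_of("wrist",q)[:1]])
E
```

```text
(np.float32(121.49687), 3480, array([303.06207, 304.56378], dtype=float32), np.float64(77.0), np.float64(63.0))
[(array([279., 200.,  50.,  57.]), 0.71), (array([278., 188.,  73.,  75.]), 0.86)]
```

View pics/r3.png

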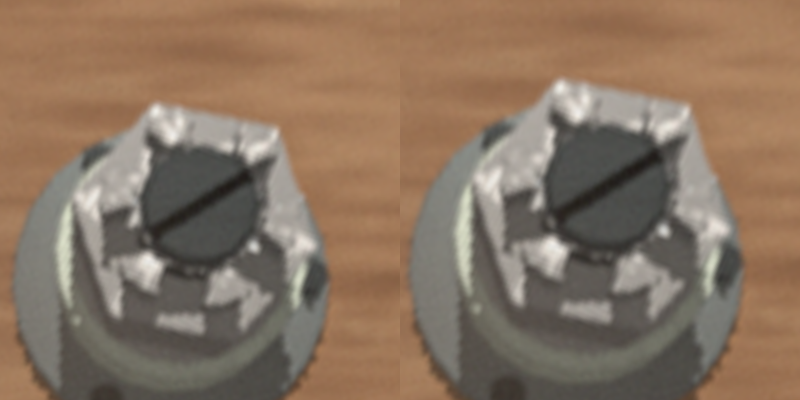

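```bash
python3 -m inch '[{"tx":0,"ty":0.13,"tz":0,"spin":-10.1,"gripper":8.5},{"tx":0,"ty":0,"tz":0,"spin":-10.1,"gripper":8.5},{"tx":0,"ty":0,"tz":1,"spin":-10.1,"gripper":8.5},{"tx":0,"ty":0,"tz":2,"spin":-10.1,"gripper":8.5},{"tx":0,"ty":0,"tz":2,"spin":0,"gripper":8.5},{"tx":0,"ty":0,"tz":0,"spin":0,"gripper":8.5},{"tx":0,"ty":0,"tz":0,"spin":0,"gripper":8.5},{"tx":0,"ty":0,"tz":0,"spin":0,"gripper":8.5}]' 60
python3 - <<'E'
from h import *
s=manip.state();R=np.array(s["orientation"]);print("yaw",np.degrees(np.arctan2(R[1,0],R[0,0])),"d tool cm",100*R.T@(np.array([.521,-.213,.046])-s["position"]),np.round(s["joints"],1))
E
```

```text
clock: 4.97
position: [0.5212, -0.213, 0.1422]
orientation: [[-0.33, 0.944, 0.002], [0.944, 0.33, -0.001], [-0.001, 0.001, -1.0]]
wrist_force: [0.2, 0.2, 0.6]
width: 0.998
yaw 109.26851904746194 d tool cm [ 0.01831303 -0.03464172  9.62271403] [ 32.1  43.4 -24.8 105.   28.2  37.7  99.8]
```

```bash
python3 -m inch '[{"tx":0,"ty":0,"tz":2.5,"spin":0,"gripper":8.5},{"tx":0,"ty":0,"tz":2.5,"spin":0,"gripper":8.5},{"tx":0,"ty":0,"tz":2.5,"spin":0,"gripper":8.5},{"tx":0,"ty":0,"tz":1.1,"spin":0,"gripper":8.5},{"tx":0,"ty":0,"tz":1,"spin":0,"gripper":8.5},{"tx":0,"ty":0,"tz":0,"spin":0,"gripper":8.5},{"tx":0,"ty":0,"tz":0,"spin":0,"gripper":8.5}]' 60; python3 -m inch '[{"tx":0,"ty":0,"tz":0,"spin":0,"gripper":5.5},{"tx":0,"ty":0,"tz":0,"spin":0,"gripper":4},{"tx":0,"ty":0,"tz":0,"spin":0,"gripper":4},{"tx":0,"ty":0,"tz":0,"spin":0,"gripper":4},{"tx":0,"ty":0,"tz":0,"spin":0,"gripper":4},{"tx":0,"ty":0,"tz":0,"spin":0,"gripper":4}]' 60
python3 - <<'E'
from h import *
s=manip.state();R=np.array(s["orientation"]);print("yaw",np.degrees(np.arctan2(R[1,0],R[0,0])),s["width"]*85,s["ft_torque"])
E
```

```text
clock: 5.85
position: [0.5211, -0.213, 0.0459]
orientation: [[-0.33, 0.944, 0.001], [0.944, 0.33, -0.0], [-0.001, 0.001, -1.0]]
wrist_force: [0.9, -0.4, -0.1]
width: 0.992
clock: 6.6
position: [0.5208, -0.2132, 0.0459]
orientation: [[-0.33, 0.944, 0.001], [0.944, 0.33, -0.001], [-0.001, 0.0, -1.0]]
wrist_force: [0.7, -0.9, 5.5]
width: 0.531
yaw 109.25064377285604 45.1133393217711 [-0.02265814  0.19708361 -0.04531403]
```

The jaws closed on the flats, with an opening of about 45–46 mm. Turn 47.8° clockwise.

```bash
python3 -m inch '[{"tx":0,"ty":0,"tz":0,"spin":5,"gripper":4},{"tx":0,"ty":0,"tz":0,"spin":7,"gripper":4},{"tx":0,"ty":0,"tz":0,"spin":7,"gripper":4},{"tx":0,"ty":0,"tz":0,"spin":7,"gripper":4},{"tx":0,"ty":0,"tz":0,"spin":7,"gripper":4},{"tx":0,"ty":0,"tz":0,"spin":7,"gripper":4},{"tx":0,"ty":0,"tz":0,"spin":5,"gripper":4},{"tx":0,"ty":0,"tz":0,"spin":2.8,"gripper":4},{"tx":0,"ty":0,"tz":0,"spin":0,"gripper":4},{"tx":0,"ty":0,"tz":0,"spin":0,"gripper":4},{"tx":0,"ty":0,"tz":0,"spin":0,"gripper":4}]' 60
python3 - <<'E'
from h import *
s=manip.state();R=np.array(s["orientation"]);print("yaw",np.degrees(np.arctan2(R[1,0],R[0,0])),s["width"]*85,s["ft_torque"],np.round(s["joints"],1))
E
```

```text
clock: 7.98
position: [0.5208, -0.2123, 0.0459]
orientation: [[0.477, 0.879, 0.001], [0.879, -0.477, 0.001], [0.001, 0.0, -1.0]]
wrist_force: [-0.7, 0.6, 6.7]
width: 0.529
yaw 61.47796787859651 44.98537693469158 [ 0.12761538  0.27347849 -0.18709069] [ 21.9  51.   -7.5 107.9  15.5  22.   64.2]
```

Now open, back off straight up and look.

```bash
python3 -m inch '[{"tx":0,"ty":0,"tz":0,"spin":0,"gripper":8.5},{"tx":0,"ty":0,"tz":0,"spin":0,"gripper":8.5},{"tx":0,"ty":0,"tz":0,"spin":0,"gripper":8.5},{"tx":0,"ty":0,"tz":0,"spin":0,"gripper":8.5},{"tx":0,"ty":0,"tz":-1.5,"spin":0,"gripper":8.5},{"tx":0,"ty":0,"tz":-3,"spin":0,"gripper":8.5},{"tx":0,"ty":0,"tz":-4,"spin":0,"gripper":8.5},{"tx":0,"ty":0,"tz":-4,"spin":0,"gripper":8.5},{"tx":0,"ty":0,"tz":-2,"spin":0,"gripper":8.5},{"tx":0,"ty":0,"tz":0,"spin":0,"gripper":8.5},{"tx":0,"ty":0,"tz":0,"spin":0,"gripper":8.5},{"tx":0,"ty":0,"tz":0,"spin":0,"gripper":8.5}]'
python3 - <<'E'
from h import *
im=manip.read_camera("wrist"); cv2.imwrite("pics/w4.png",im)
print(line(im,.521,-.2127))
cv2.imwrite("pics/r4.png",rect(im,.521,-.2127,.083))
E
```

```text
clock: 9.48
position: [0.5197, -0.2127, 0.1892]
orientation: [[0.477, 0.879, -0.002], [0.879, -0.477, 0.001], [-0.0, -0.002, -1.0]]
wrist_force: [0.1, 0.3, 0.5]
width: 0.994
(np.float32(121.35921), 3574, array([298.70874, 296.61725], dtype=float32), np.float64(76.0), np.float64(62.0))
```

View pics/r4.png

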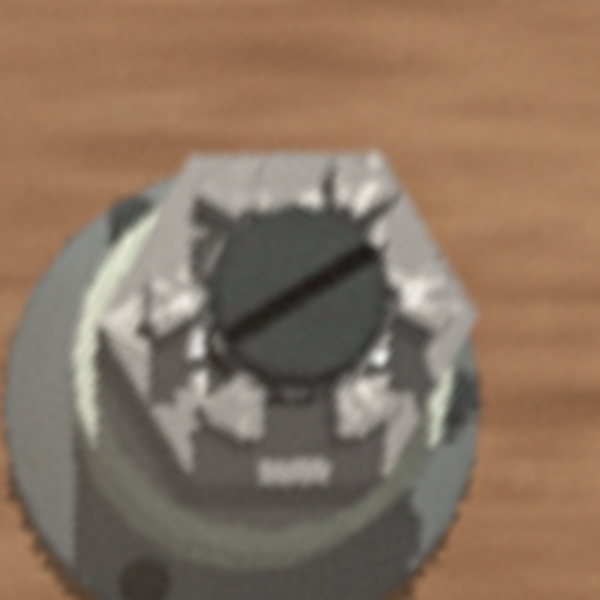

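The hexagon's edges now put the slots at about 30°, and the hole line lies at about 31.4° (fit). They agree within roughly 1.4°, about 0.3 mm at the crown. The hand is clear, so I hand in.

```bash
python3 -c "
from workcell import manip; print(manip.state()['clock']); print(manip.sign_off())"
```

```text
9.525
the job is handed in; nothing more can be done
None
```

I tightened the castle nut on the right-hand stand by about 48° clockwise, which puts the next slot on the cross hole. I then opened the fingers, backed straight up about 14 cm and handed in at 9.5 s.

- **Alignment:** the hole line fits at yaw 121.4° and was 121.5° before the turn. The hand's final heading while gripping the flats puts the slot at 121.5°. My reading of the hexagon's edges in the last picture gives about 120°. The two differ by about 1.4°, roughly 0.3 mm at the crown against a 10 mm slot, so a split pin should still go through.
- **Forces:** the wrist force read at most about 7 N at the end of each move.
- **Other parts:** I did not go near the plain nut or the turquoise look-alike during the job. I did not photograph either again before handing in.
- **Refused call:** the first move call was rejected for its format and moved nothing.

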